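# Fork the kit tray onto the spring scale

## Task

With the lifting fork, driven fully home under it, carry the loaded kit tray level onto the spring scale; set it down gently, centred and square on the pan, and push it up against the pan's upstand. Then draw the fork out and stand it upright on the bench clear of the scale. Hold only the fork, tip nothing, keep off the tray and its contents, and leave the other things alone.

Things in the scene. Friction and masses are not known exactly. Their poses are not given: they have to be found in the camera images.
- fork: Loose C-shaped steel lifting fork, 0.3 kg, standing on its tines. Origin on the ground midway between them, z up. Two tines (centres x = +-32, 16 wide, 8 mm thick) run from the heel to open tips at y = -48 mm: they point to its -y. Heel plate 80 wide, 44 high, inner face at y = +60 mm; spine 30 wide (y +60 to +66) rises to the grip above.
- fork_grip (a point): Centre of the fork's wooden grip, 140 mm above the underside of the tines. Axes as the fork's. The grip is a bar 24 mm thick (along x), 30 mm high and 120 mm long (y = -54 to +66 mm); it is pinched across its thickness from above. When the heel touches the tray this point is straight above the tray's middle.
- fork_foot (a point): Fork's origin: underside of its tines, midway between them. Height 0 when it stands on the bench.
- fork_heel (a point): Centre of the inner face of the fork's heel plate, 22 mm above the underside of the tines, 60 mm along the fork's +y.
- tray: Loose plywood kit tray, 130 (x) by 120 (y), 36 mm high, 0.2 kg (0.3 to 0.7 kg loaded, balance point may be off the middle). Origin under its centre, z up. On two runners 18 mm high along y, inner faces at x = +-56 mm; between them it is open underneath at both y ends, 18 mm high. Floor 6 mm thick, rim 12 high, 4 thick.
- tray_center (a point): Middle of the tray, 18 mm above the underside of its runners (at the underside of its floor). Axes as the tray's.
- wheel_a_center (a point): Centre of a white skateboard wheel lying flat, loose, in the tray: 52 mm diameter, 34 mm high, z up along its axle.
- wheel_b_center (a point): Centre of the second such wheel in the tray.
- varnish_center (a point): Centre of a slim amber bottle standing loose in the tray: 26 mm diameter, 68 mm high, its top 92 mm above the tray's underside.
- pan_top (a point): Middle of the top of the scale's aluminium pan, 170 (x) by 150 (y) mm, 60 mm above the bench when empty. Axes as the scale's. The pan is sprung (about 300 N/m) and sinks straight down 8 to 21 mm under the loaded tray, at most 30. Dial column 105 mm tall behind the upstand, y = -85 to -135 mm.
- pan_stop (a point): Middle of the inner face of the pan's upstand (25 mm high, along x at the pan's -y edge), 70 mm along -y from the middle of the pan, 10 mm above it. With the tray against it the tray's middle lies 60 mm along +y from here. The fork's tips, pointing to the scale's -y, stay 12 mm short of it.
- scale_pan (a joint): How far the pan has sunk, m: 0 empty.
- sanding_block: Bystander: loose cork sanding block 66 x 111 x 35 mm, origin under its centre.
- clamp: Bystander: bar clamp lying on the bench, about 300 mm bar along its y with yellow jaws towards its +x and a wooden handle to -y (reaches y = -220 mm); origin under the bar's middle.
- tape: Bystander: roll of paper tape lying flat, 90 mm diameter, 24 mm high, origin under its centre.
- wheel_a: The first wheel itself; origin under its centre (17 mm below its centre point).
- wheel_b: The second wheel itself; origin under its centre.
- varnish: The bottle itself; origin under its centre (34 mm below its centre point).
- scale: Fixed spring scale with a grey base and dial column; origin under its pan's middle at bench height, axes: y points from the upstand to the open side from which the tray is brought, x across.
Not all that is in view belongs to the job. What is shaped like the fork but green is not meant.

How it is judged:
By the outcome, as a careful person would: the job done as asked, in the order asked, and still so for the second after the job is handed in, with the robot touching nothing.
It also fails if it takes over 64 s, if anything falls off the work surface, if the arm or the gripper's body presses on something with over 40 N, if the wrist force passes 120 N, or if a joint passes its speed limit or range.

## Robot

A 6-joint arm with a two-finger parallel gripper is mounted at the origin on the work surface. World frame = base frame: x ahead of the robot, y to its left, z up, the work surface at z = 0. Lengths are in mm, angles in rad, forces in N, time in s.
With the tool pointing down it reaches from about 275 to 750 mm from the base axis. Payload 10.2 kg.
Tool frame: the origin (TCP) lies on the front face of the gripper's body, between the roots of the fingers; the fingertips stand 73 mm ahead of it and the grasp point (between the pads) lies 54 mm ahead of it; z points along the fingers, y is the line along which they close (so a half turn about z gives the same grasp; the last joint's range is limited). The gripper opens to 85 mm and grips with 20 to 120 N. Pads are 22 mm wide; open, the fingers measure 114 mm over their backs; the gripper's body (76 mm by 85 mm) begins 54 mm behind the grasp point. The pads swing forward as they close: fully open they stand 13 mm farther back than shut.
Start: joints at [1.043, 0.313, 1.498, -0, 1.331, -0.223], TCP at [157.567, 500.804, 303.894] pointing down, gripper open.
Joint ranges: [-2.94, 2.94], [-0.97, 2.17], [0.19, 2.56], [-1.23, 4.37], [0.02, 3.11], [-2.88, 2.88]. Speed limits (rad/s): [2.39, 2.39, 3.01, 3.14, 3.14, 3.14].

## Interface

Orientations are given as a unit quaternion [w, x, y, z].
In Python, from rig import * gives the robot as it stands.
- The arm moves only by the tool step_arm, never from a script. Its argument "plan" is a list of rows, each an object with "offset": the shift along the tool's x, y, z in cm, a list of three; "rot": the turn, a rotation vector about the tool's x, y, z in degrees, a list of three; "gripper": the finger opening in cm, from 0 to 8.54. In form: [{"offset": [x, y, z], "rot": [wx, wy, wz], "gripper": gripper}, ...]. A call has 1 to 12 rows; each row is the pose to reach, as a shift and turn from the pose commanded when the call began, along the tool's axes at that moment; what a row does not reach only later rows make up. A row lasts 1/10 s, in which the tool goes at most 50 mm and 8.59 degrees, less where a joint would pass 70% of its speed; a pose out of reach is approached as far as the arm can. A call with a gripper value outside its range is refused whole. The fingers move at their own pace and stop on an object; "squeeze" is the grip in N (left out, the last holds). Time passes only in rows, so rows that repeat a pose let the fingers close. It gives the time, the measured TCP pose, the force, the opening and the grip force at its end, in the units of the state.
- sense(): the state, without advancing time (a new reading comes with each control period).
- capture(name): name is "side" or "top"; returns a dict with "color" (420x560x3 uint8, red, green, blue), "depth" (420x560 float32, mm along the optical axis (not along the pixel's ray), 0 where there is no reading), "vertical_fov" (degrees; the focal length in pixels is half the picture's height over the tangent of half this angle, whatever the lens; pixels are square), "cx", "cy" (the principal point, pixels), "rvec" (rotation vector, rad) and "tvec" (3), from world to camera coordinates, as OpenCV has them. Camera axes: x right, y down, z forward; pixel columns grow to the right and rows downward; lengths in mm; the calibration is good to about 2 mm. A picture is of the moment at which its call begins.
- finish_job(): hands the job in; it is judged then, once.
The state is a dict: "time_s": time; "joints": joint angles; "dq": joint speeds; "tau": joint torques, N m; "eef_pos": TCP position; "ee_rot": TCP orientation; "force": force on the tool from outside, world axes, zero at the start; "wrist_torque": the same for the moment, N m; "grip_width": opening from 0.0 (shut) to 1.0 (fully open); "grip_force": force on a finger pad.
Only numpy, scipy, OpenCV 4.12 (cv2) and the standard library are available. Lean on these libraries where they do the work, as an engineer would, in place of code of your own. Each camera call takes 0.05 s, during which the arm holds its last target. There are 200 camera calls.

## Working session

There is one attempt and no reset: what is moved stays moved. The work goes in short steps, Python scripts to look and compute and a tool call to move; the robot and the scene stay as the last step left them, time stands still between calls to the robot, and variables do not carry over. Pictures are saved under pics/ and viewed, at most 10 in all, crops included, and the job is handed in when it is done.

Besides the shell and the picture viewer there is one more tool, called after "Emit:" by a JSON object that holds its "name" and its "arguments", one argument or row to a line. step_arm: Moves the arm, as the interface text tells. Its arguments: {"type":"object","properties":{"plan":{"type":"array"},"squeeze":{"type":"number"}},"required":["plan"]}

```bash
mkdir -p pics; cat > h.py <<'E'
from rig import *
import numpy as np, cv2
from scipy.spatial.transform import Rotation as R
def cam(n):
    c=capture(n); c['R']=cv2.Rodrigues(np.array(c['rvec'],float))[0]; c['t']=np.array(c['tvec'],float).ravel()
    c['f']=210/np.tan(np.radians(c['vertical_fov'])/2); return c
def cloud(c):
    v,u=np.mgrid[:420,:560]; d=c['depth'].astype(float)
    p=np.stack([(u-c['cx'])/c['f']*d,(v-c['cy'])/c['f']*d,d],-1)
    w=(p-c['t'])@c['R']; w[d==0]=np.nan; return w
def save(c,n,s=None):
    im=c['color'][:,:,::-1]
    if s: u0,v0,u1,v1,k=s; im=cv2.resize(im[v0:v1,u0:u1],None,fx=k,fy=k,interpolation=cv2.INTER_CUBIC)
    cv2.imwrite('pics/'+n+'.png',im)
E
python3 - <<'E'
from h import *
import pickle
s=sense();print({k:np.round(v,3) for k,v in s.items()})
for n in('side','top'):
    c=cam(n);save(c,n+'0');w=cloud(c);pickle.dump((c,w),open(n+'.pkl','wb'))
    print(n,c['f'],c['cx'],c['cy'],-c['R'].T@c['t'],c['R'][2])
E
```

```text
{'time_s': np.float64(0.0), 'joints': array([ 1.043,  0.313,  1.498,  0.   ,  1.331, -0.223]), 'dq': array([ 0.001,  0.001,  0.001, -0.002, -0.001, -0.003]), 'tau': array([ 1.0000e-03, -4.1226e+01, -2.5975e+01, -0.0000e+00,  4.0000e-03,
       -0.0000e+00]), 'eef_pos': array([157.49 , 500.646, 303.327]), 'ee_rot': array([-0.   ,  0.152,  0.988, -0.001]), 'force': array([-0.591, -0.601,  0.028]), 'wrist_torque': array([-0.009,  0.005,  0.033]), 'grip_force': np.float64(0.0), 'grip_width': np.float64(0.997)}
side 485.4287529020018 281.2746052231243 205.69168685291626 [ 487.12324773 1072.71501469  907.21445203] [ 0.02407916 -0.78699209 -0.61649303]
top 383.62211386854943 275.64553683362516 209.13543558491335 [ 387.40203217   90.50010095 1056.66059474] [ 0.16670404 -0.017714   -0.98584785]
```

View pics/top0.png

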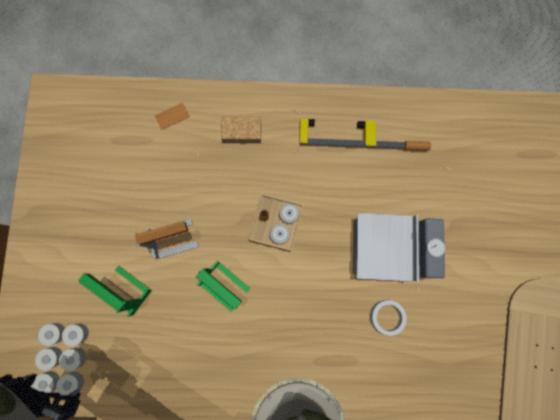

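View pics/side0.png

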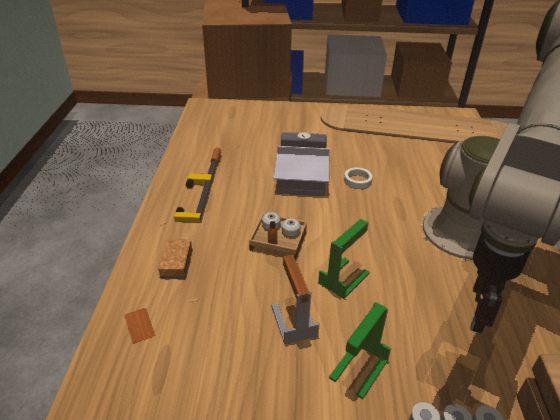

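```bash
python3 - <<'E'
from h import *
import pickle
(a,wa)=pickle.load(open('side.pkl','rb'));(b,wb)=pickle.load(open('top.pkl','rb'))
A=cv2.resize(a['color'][205:355,240:340,::-1],None,fx=4,fy=4,interpolation=2)
B=cv2.resize(b['color'][190:290,120:220,::-1],None,fx=4,fy=4,interpolation=2)
im=np.zeros((600,800,3),np.uint8);im[:,:400]=A;im[:400,400:]=B
cv2.imwrite('pics/crop0.png',im)
np.set_printoptions(precision=0,suppress=True,linewidth=150)
for n,w,P in(('top',wb,[(150,238),(180,230),(185,249),(262,197),(301,207),(250,240),(290,249),(265,215),(289,212),(279,234),(360,215),(416,215),(358,278),(414,280),(240,128),(388,318)]),('side',wa,[(295,275),(290,260),(303,312)])):
    for u,v in P: print(n,u,v,w[v,u])
def fit(w,c,name,m):
    p=w[m];xy=p[:,:2].astype(np.float32);r=cv2.minAreaRect(xy);print(name,len(p),'mean',p.mean(0),'rect',r)
v,u=np.mgrid[:420,:560]
C=b['color'].astype(int)
def box(u0,v0,u1,v1):return (u>=u0)&(u<=u1)&(v>=v0)&(v<=v1)
z=wb[...,2]
fit(wb,b,'grip',box(125,210,205,265)&(z>138)&(z<175))
fit(wb,b,'tray',box(240,185,310,260)&(z>26)&(z<44))
fit(wb,b,'trayall',box(240,185,310,260)&(z>18))
fit(wb,b,'wheels+',box(240,185,310,260)&(z>50)&(z<66))
fit(wb,b,'bottle',box(240,185,310,260)&(z>80))
fit(wb,b,'pan',box(345,205,425,290)&(z>52)&(z<67))
fit(wb,b,'upst',box(345,205,450,290)&(z>74)&(z<92))
fit(wb,b,'col',box(400,205,460,290)&(z>96))
fit(wb,b,'tines',box(125,225,210,265)&(z<16)&(z>4))
fit(wb,b,'heel',box(125,210,210,265)&(z<60)&(z>16))
E
```

```text
top 150 238 [463. 367. 152.]
top 180 230 [484. 298. 151.]
top 185 249 [448. 314.   9.]
top 262 197 [595. 110.  20.]
top 301 207 [568.   4.  37.]
top 250 240 [475. 138.  35.]
top 290 249 [454.  31.  33.]
top 265 215 [535. 100.  89.]
top 289 212 [549.  37.  60.]
top 279 234 [491.  62.  59.]
top 360 215 [ 547. -151.   59.]
top 416 215 [ 548. -290.   85.]
top 358 278 [ 383. -144.   61.]
top 414 280 [ 382. -285.   69.]
top 240 128 [788. 178.  34.]
top 388 318 [ 280. -237.    3.]
side 295 275 [476. 350. 155.]
side 290 260 [488. 303. 153.]
side 303 312 [456. 400.  96.]
grip 587 mean [475. 344. 153.] rect ((474.81658935546875, 343.265380859375), (28.80289649963379, 119.47664642333984), 17.350704193115234)
tray 469 mean [526.  74.  33.] rect ((525.9332275390625, 71.11390686035156), (120.00784301757812, 130.76385498046875), 76.69296264648438)
trayall 2154 mean [525.  71.  36.] rect ((525.9332275390625, 71.11390686035156), (120.00784301757812, 130.76385498046875), 76.69296264648438)
wheels+ 576 mean [519.  51.  56.] rect ((526.0413818359375, 52.97343444824219), (100.33222961425781, 98.010040283
[... 161 characters left out ...]
8906)
pan 3746 mean [ 464. -218.   60.] rect ((465.84466552734375, -223.901123046875), (163.4805450439453, 170.37734985351562), 88.57617950439453)
upst 386 mean [ 459. -294.   82.] rect ((464.3493957519531, -303.03778076171875), (169.1080780029297, 38.53565979003906), 0.9766278266906738)
col 1200 mean [ 461. -324.  105.] rect ((463.1034240722656, -326.1575012207031), (49.91331481933594, 149.9967041015625), 88.54228210449219)
tines 278 mean [447. 340.   8.] rect ((465.636962890625, 362.1728210449219), (227.91952514648438, 96.47789764404297), 89.94904327392578)
heel 89 mean [446. 393.  37.] rect ((458.517822265625, 397.749755859375), (79.43890380859375, 6.5552287101745605), 18.256017684936523)
```

View pics/crop0.png

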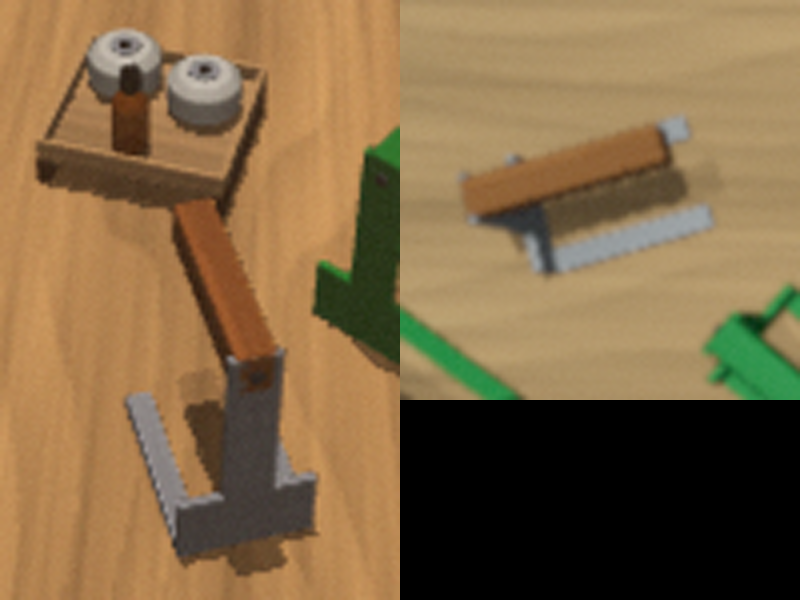

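```bash
cat >> h.py <<'E'
np.set_printoptions(precision=2,suppress=True,linewidth=150)
def foot():
    s=sense();q=s['ee_rot'];r=R.from_quat([q[1],q[2],q[3],q[0]]);p=np.array(s['eef_pos']);return p,r,s
def goal(*gs):
    """each g = x,y,tcp z,fork yaw deg -> offset cm / rot deg in current tool frame"""
    p,r,s=foot();m=r.as_matrix()
    print('t',s['time_s'],'pos',p,'yaw',np.degrees(np.arctan2(m[1,0],m[0,0]))-90,'tilt',m[2],'F',np.array(s['force']),'T',np.array(s['wrist_torque']),'w',s['grip_width'],'gf',s['grip_force'])
    for x,y,z,a in gs:
        a=np.radians(a);g=np.array([[-np.sin(a),np.cos(a),0],[np.cos(a),np.sin(a),0],[0,0,-1]]).T
        print((x,y,z),'off',r.inv().apply(np.array([x,y,z])-p)/10,'rot',np.degrees((r.inv()*R.from_matrix(g)).as_rotvec()))
E
python3 -c "
from h import *
goal((476.6,337.5,250,17.35),(476.6,337.5,194,17.35))"
```

```text
t 0.1 pos [157.49 500.67 303.41] yaw 72.53686776876867 tilt [ 0. -0. -1.] F [-0.34 -0.26  0.84] T [ 0.05  0.04 -0.  ] w 0.9965875366971975 gf 0.0
(476.6, 337.5, 250) off [-35.34  -5.98   5.34] rot [-0.07  0.02 55.19]
(476.6, 337.5, 194) off [-35.34  -5.98  10.94] rot [-0.07  0.02 55.19]
```

Emit:
{"name": "step_arm", "arguments": {
  "plan": [
    {"offset": [-35.3,-6,5.3],"rot": [0,0,55.2],"gripper": 7},
    {"offset": [-35.3,-6,5.3],"rot": [0,0,55.2],"gripper": 7},
    {"offset": [-35.3,-6,5.3],"rot": [0,0,55.2],"gripper": 7},
    {"offset": [-35.3,-6,5.3],"rot": [0,0,55.2],"gripper": 7},
    {"offset": [-35.3,-6,5.3],"rot": [0,0,55.2],"gripper": 7},
    {"offset": [-35.3,-6,5.3],"rot": [0,0,55.2],"gripper": 7},
    {"offset": [-35.3,-6,5.3],"rot": [0,0,55.2],"gripper": 7},
    {"offset": [-35.3,-6,5.3],"rot": [0,0,55.2],"gripper": 7},
    {"offset": [-35.3,-6,5.3],"rot": [0,0,55.2],"gripper": 7},
    {"offset": [-35.3,-6,5.3],"rot": [0,0,55.2],"gripper": 7},
    {"offset": [-35.3,-6,5.3],"rot": [0,0,55.2],"gripper": 7},
    {"offset": [-35.3,-6,5.3],"rot": [0,0,55.2],"gripper": 7}
  ]
}}

```text
time_s: 1.3
eef_pos: [475.3, 338.5, 251.4]
ee_rot: [0.0, 0.592, 0.806, 0.0]
force: [0.2, 0.4, 0.6]
grip_width: 0.824
grip_force: 0.0
```

```bash
python3 -c "
from h import *
goal((476.6,337.5,195,17.35))"
```

```text
t 1.3 pos [475.26 338.53 251.36] yaw 17.451140738590908 tilt [ 0.  0. -1.] F [0.19 0.44 0.64] T [-0.03  0.04  0.01] w 0.824295804491038 gf 0.0
(476.6, 337.5, 195) off [-0.14  0.09  5.64] rot [ 0.03 -0.01  0.1 ]
```

Emit:
{"name": "step_arm", "arguments": {
  "plan": [
    {"offset": [-0.1,0.1,2],"rot": [0,0,0],"gripper": 7},
    {"offset": [-0.1,0.1,4],"rot": [0,0,0],"gripper": 7},
    {"offset": [-0.1,0.1,5.6],"rot": [0,0,0],"gripper": 7},
    {"offset": [-0.1,0.1,5.6],"rot": [0,0,0],"gripper": 7},
    {"offset": [-0.1,0.1,5.6],"rot": [0,0,0],"gripper": 5},
    {"offset": [-0.1,0.1,5.6],"rot": [0,0,0],"gripper": 3},
    {"offset": [-0.1,0.1,5.6],"rot": [0,0,0],"gripper": 2.4},
    {"offset": [-0.1,0.1,5.6],"rot": [0,0,0],"gripper": 1.5},
    {"offset": [-0.1,0.1,5.6],"rot": [0,0,0],"gripper": 1.5},
    {"offset": [-0.1,0.1,5.6],"rot": [0,0,0],"gripper": 1.5},
    {"offset": [-0.1,0.1,5.6],"rot": [0,0,0],"gripper": 1.5}
  ],
  "squeeze": 30
}}

```text
time_s: 2.4
eef_pos: [478.0, 337.1, 195.8]
ee_rot: [0.0, 0.592, 0.806, 0.001]
force: [0.7, -0.6, 5.9]
grip_width: 0.276
grip_force: 30.8
```

Emit:
{"name": "step_arm", "arguments": {
  "plan": [
    {"offset": [0,0,0],"rot": [0,0,0],"gripper": 0.5},
    {"offset": [0,0,0],"rot": [0,0,0],"gripper": 0.5},
    {"offset": [0,0,0],"rot": [0,0,0],"gripper": 0.5},
    {"offset": [0,0,0],"rot": [0,0,0],"gripper": 0.5}
  ],
  "squeeze": 100
}}

```text
time_s: 2.8
eef_pos: [478.1, 337.1, 196.0]
ee_rot: [0.001, 0.592, 0.806, 0.001]
force: [1.1, -0.2, 7.1]
grip_width: 0.268
grip_force: 97.9
```

```bash
python3 -c "
from h import *
c=cam('top');w=cloud(c);z=w[...,2]
v,u=np.mgrid[:420,:560]
m=(u>125)&(u<215)&(v>200)&(v<270)&(z>16)&(z<42)
print(m.sum(),cv2.minAreaRect(w[m][:,:2].astype(np.float32)))
goal((476.6,337.5,195,17.35))"
```

```text
12 ((401.7318420410156, 232.24806213378906), (5.407957077026367, 14.397662162780762), 47.49834060668945)
t 2.85 pos [478.06 337.11 195.99] yaw 17.33122721634146 tilt [ 0.  0. -1.] F [ 1.25 -0.18  6.69] T [-0.    0.03  0.02] w 0.2659501360023029 gf 97.89565086364746
(476.6, 337.5, 195) off [ 0.08 -0.13  0.1 ] rot [ 0.13 -0.01 -0.02]
```

```bash
python3 -c "
from h import *
goal((478,337,256,17.35),(557.6,205.4,256,-13.3),(557.6,205.4,201,-13.3))"
```

```text
t 2.85 pos [478.06 337.11 195.99] yaw 17.33122721634146 tilt [ 0.  0. -1.] F [ 1.25 -0.18  6.69] T [-0.    0.03  0.02] w 0.2659501360023029 gf 97.89565086364746
(478, 337, 256) off [-0.01  0.01 -6.  ] rot [ 0.13 -0.01 -0.02]
(557.6, 205.4, 256) off [-14.94   3.68  -6.  ] rot [ 0.13 -0.05 30.63]
(557.6, 205.4, 201) off [-14.94   3.67  -0.5 ] rot [ 0.13 -0.05 30.63]
```

Emit:
{"name": "step_arm", "arguments": {
  "plan": [
    {"offset": [0,0,-1.5],"rot": [0,0,0],"gripper": 0.5},
    {"offset": [0,0,-3.5],"rot": [0,0,0],"gripper": 0.5},
    {"offset": [0,0,-6],"rot": [0,0,0],"gripper": 0.5},
    {"offset": [-3,0.7,-6],"rot": [0,0,6],"gripper": 0.5},
    {"offset": [-6,1.5,-6],"rot": [0,0,12],"gripper": 0.5},
    {"offset": [-9,2.2,-6],"rot": [0,0,18],"gripper": 0.5},
    {"offset": [-12,3,-6],"rot": [0,0,24],"gripper": 0.5},
    {"offset": [-14.9,3.7,-6],"rot": [0,0,30.6],"gripper": 0.5},
    {"offset": [-14.9,3.7,-6],"rot": [0,0,30.6],"gripper": 0.5},
    {"offset": [-14.9,3.7,-6],"rot": [0,0,30.6],"gripper": 0.5},
    {"offset": [-14.9,3.7,-3],"rot": [0,0,30.6],"gripper": 0.5},
    {"offset": [-14.9,3.7,-3],"rot": [0,0,30.6],"gripper": 0.5}
  ]
}}

```text
time_s: 4.05
eef_pos: [555.3, 206.5, 221.4]
ee_rot: [-0.002, 0.783, 0.622, -0.003]
force: [-0.1, 0.4, -2.6]
grip_width: 0.266
grip_force: 98.8
```

```bash
python3 - <<'E'
from h import *
a=cam('side');b=cam('top')
A=cv2.resize(a['color'][150:310,200:350,::-1],None,fx=2.6,fy=2.6,interpolation=2)
B=cv2.resize(b['color'][150:280,170:320,::-1],None,fx=2.6,fy=2.6,interpolation=2)
im=np.zeros((420,790,3),np.uint8);im[:A.shape[0],:390]=A;im[:B.shape[0],395:785]=B
cv2.imwrite('pics/c1.png',im)
w=cloud(b);z=w[...,2];v,u=np.mgrid[:420,:560]
m=(u>244)&(u<310)&(v>185)&(v<260)&(z>26)&(z<44)
print(m.sum(),cv2.minAreaRect(w[m][:,:2].astype(np.float32)))
goal((557.6,205.4,201,-13.3))
E
```

```text
500 ((529.8524780273438, 87.69778442382812), (154.5865020751953, 130.46888732910156), 76.8696517944336)
t 4.15 pos [556.74 206.57 224.99] yaw -13.158736495456509 tilt [-0. -0. -1.] F [ 0.51 -0.18 -1.9 ] T [-0.03  0.09  0.02] w 0.26808075707467055 gf 98.8423204421997
(557.6, 205.4, 201) off [-0.09  0.11  2.4 ] rot [-0.07  0.03  0.14]
```

View pics/c1.png

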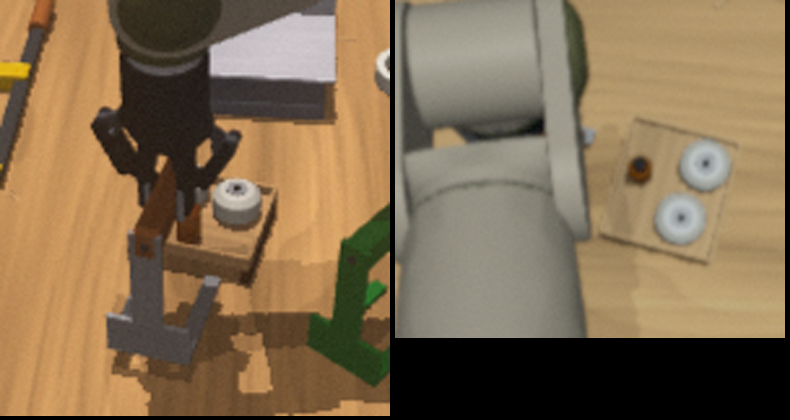

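```bash
python3 - <<'E'
from h import *
c=cam('side');w=cloud(c);z=w[...,2];C=c['color'].astype(int);v,u=np.mgrid[:420,:560]
a=np.radians(-13.2);X=np.array([np.cos(a),np.sin(a)]);Y=np.array([-np.sin(a),np.cos(a)])
t0=np.array([525.9,71.1]);l=w[...,:2]-t0;lx=l@X;ly=l@Y
m=(abs(ly-204)<9)&(abs(lx)<60)&(z>20)&(z<80)
p=np.c_[lx[m],ly[m],z[m]]
print('heel',m.sum(),np.nanmin(p,0),np.nanmax(p,0),'yaw slope',np.polyfit(p[:,0],p[:,1],1))
for h in(32,38,44,50,56,62): q=p[abs(p[:,2]-h)<3];print(h,q[:,0].min(),q[:,0].max())if len(q) else 0
m=(abs(lx)<80)&(abs(ly-60)<8)&(z>3)&(z<45);p=np.c_[lx[m],ly[m],z[m]]
print('trayface',m.sum(),p.min(0),p.max(0),np.polyfit(p[:,0],p[:,1],1))
goal((557.6,205.4,201,-13.2))
E
```

```text
heel 461 [-43.06 196.17  26.99] [ 37.06 208.8   79.53] yaw slope [  0.01 203.52]
32 -43.05744323378724 36.43484833386156
38 -42.53940958113519 34.93539629651163
44 -42.90473673354272 36.02228627885274
50 -42.048393038751115 35.593478052398915
56 -42.22314998602757 35.95826905376102
62 -42.16782613426955 36.02024650133906
trayface 226 [-66.42  52.01   3.05] [68.87 67.56 40.29] [ 0.01 57.74]
t 4.2 pos [557.16 206.46 225.8 ] yaw -13.18286929406878 tilt [ 0.  0. -1.] F [ 0.34  0.09 -2.55] T [-0.11  0.    0.04] w 0.27040377009944955 gf 98.84265303611755
(557.6, 205.4, 201) off [-0.09  0.07  2.48] rot [ 0.03 -0.02  0.02]
```

Emit:
{"name": "step_arm", "arguments": {
  "plan": [
    {"offset": [0,0.25,1],"rot": [0,0,0],"gripper": 0.5},
    {"offset": [0,0.25,2],"rot": [0,0,0],"gripper": 0.5},
    {"offset": [0,0.25,2.4],"rot": [0,0,0],"gripper": 0.5},
    {"offset": [0,0.25,2.4],"rot": [0,0,0],"gripper": 0.5},
    {"offset": [0,0.25,2.4],"rot": [0,0,0],"gripper": 0.5},
    {"offset": [0,0.25,2.4],"rot": [0,0,0],"gripper": 0.5}
  ]
}}

```text
time_s: 4.8
eef_pos: [559.8, 205.2, 201.3]
ee_rot: [0.0, 0.784, 0.621, 0.0]
force: [-0.0, 0.5, -2.8]
grip_width: 0.265
grip_force: 98.8
```

```bash
python3 - <<'E'
from h import *
c=cam('side');w=cloud(c);z=w[...,2]
a=np.radians(-13.2);X=np.array([np.cos(a),np.sin(a)]);Y=np.array([-np.sin(a),np.cos(a)])
t0=np.array([525.9,71.1]);l=w[...,:2]-t0;lx=l@X;ly=l@Y
m=(abs(ly-204)<9)&(abs(lx)<60)&(z>2)&(z<60);p=np.c_[lx[m],ly[m],z[m]]
print('heel',m.sum(),p.min(0),p.max(0),np.median(p,0))
v=(abs(lx)>20)&m;print('heel plate top',z[v].max(),z[v].min())
goal((525.9,71.1,201.5,-13.2))
E
```

```text
heel 477 [-59.76 196.02   2.01] [ 57.18 211.19  59.68] [ -0.64 203.11  31.12]
heel plate top 51.96352380790135 2.0088257777391743
t 4.85 pos [559.82 205.2  201.27] yaw -13.266973216488935 tilt [ 0.  0. -1.] F [-0.06  0.46 -3.4 ] T [-0.11  0.02 -0.02] w 0.269231544708115 gf 98.75781297683716
(525.9, 71.1, 201.5) off [-13.83  -0.22  -0.03] rot [ 0.03 -0.02 -0.07]
```

Emit:
{"name": "step_arm", "arguments": {
  "plan": [
    {"offset": [-1,0,0.1],"rot": [0,0,0],"gripper": 0.5},
    {"offset": [-2.2,0,0.1],"rot": [0,0,0],"gripper": 0.5},
    {"offset": [-3.6,0,0.1],"rot": [0,0,0],"gripper": 0.5},
    {"offset": [-5,0,0.1],"rot": [0,0,0],"gripper": 0.5},
    {"offset": [-6.4,0,0.1],"rot": [0,0,0],"gripper": 0.5},
    {"offset": [-7.8,0,0.1],"rot": [0,0,0],"gripper": 0.5},
    {"offset": [-9.2,0,0.1],"rot": [0,0,0],"gripper": 0.5},
    {"offset": [-10.6,0,0.1],"rot": [0,0,0],"gripper": 0.5},
    {"offset": [-11.6,0,0.1],"rot": [0,0,0],"gripper": 0.5},
    {"offset": [-12.4,0,0.1],"rot": [0,0,0],"gripper": 0.5},
    {"offset": [-12.8,0,0.1],"rot": [0,0,0],"gripper": 0.5},
    {"offset": [-12.8,0,0.1],"rot": [0,0,0],"gripper": 0.5}
  ]
}}

```text
time_s: 6.05
eef_pos: [530.3, 80.3, 199.9]
ee_rot: [0.0, 0.784, 0.621, 0.0]
force: [0.3, 0.1, -2.2]
grip_width: 0.269
grip_force: 98.8
```

Emit:
{"name": "step_arm", "arguments": {
  "plan": [
    {"offset": [-0.2,0,0],"rot": [0,0,0],"gripper": 0.5},
    {"offset": [-0.4,0,0],"rot": [0,0,0],"gripper": 0.5},
    {"offset": [-0.5,0,0],"rot": [0,0,0],"gripper": 0.5},
    {"offset": [-0.6,0,0],"rot": [0,0,0],"gripper": 0.5},
    {"offset": [-0.6,0,0],"rot": [0,0,0],"gripper": 0.5}
  ]
}}

```text
time_s: 6.55
eef_pos: [528.9, 74.8, 199.9]
ee_rot: [-0.0, 0.784, 0.621, -0.0]
force: [0.7, -0.1, -3.3]
grip_width: 0.266
grip_force: 98.8
```

```bash
cat > tr.py <<'E'
from h import *
def gap(yaw=-13.2,t0=(525.9,71.1),zb=0):
    "side camera: tray face and heel outer face in the tray frame"
    c=cam('side');w=cloud(c);z=w[...,2]-zb
    a=np.radians(yaw);X=np.array([np.cos(a),np.sin(a)]);Y=np.array([-np.sin(a),np.cos(a)])
    l=w[...,:2]-np.array(t0);lx=l@X;ly=l@Y
    m=(abs(lx)<80)&(abs(lx)>45)&(abs(ly-58)<12)&(z>6)&(z<40);p=np.c_[lx[m],ly[m],z[m]]
    print('tray',m.sum(),p.min(0),p.max(0),np.median(p,0),np.polyfit(p[:,0],p[:,1],1))
    m=(abs(lx)<44)&(abs(ly-66)<15)&(z>10)&(z<38);p=np.c_[lx[m],ly[m],z[m]]
    print('heel',m.sum(),p.min(0),p.max(0),np.median(p,0),np.polyfit(p[:,0],p[:,1],1))
    return c
E
python3 -c "
from tr import *
gap()
goal((525.9,71.1,200,-13.2))"
```

```text
tray 124 [-66.6   46.46   6.19] [64.17 61.83 38.75] [-45.48  57.48  27.56] [ 0.01 56.82]
heel 246 [-43.65  51.38  10.1 ] [40.56 74.46 37.94] [-1.41 68.98 24.75] [ 0.05 68.35]
t 6.6 pos [528.95  74.82 199.93] yaw -13.25897466279011 tilt [ 0.  0. -1.] F [-0.59  0.83 -2.99] T [-0.03  0.05 -0.  ] w 0.2603428860195664 gf 98.81574869155884
(525.9, 71.1, 200) off [-0.43 -0.21 -0.01] rot [ 0.   -0.   -0.06]
```

Emit:
{"name": "step_arm", "arguments": {
  "plan": [
    {"offset": [-0.15,0,0],"rot": [0,0,0],"gripper": 0.5},
    {"offset": [-0.3,0,0],"rot": [0,0,0],"gripper": 0.5},
    {"offset": [-0.4,0,0],"rot": [0,0,0],"gripper": 0.5},
    {"offset": [-0.5,0,0],"rot": [0,0,0],"gripper": 0.5},
    {"offset": [-0.55,0,0],"rot": [0,0,0],"gripper": 0.5}
  ]
}}

```text
time_s: 7.1
eef_pos: [527.7, 69.5, 199.8]
ee_rot: [-0.0, 0.784, 0.621, 0.0]
force: [0.0, 1.2, -3.9]
grip_width: 0.263
grip_force: 98.8
```

Emit:
{"name": "step_arm", "arguments": {
  "plan": [
    {"offset": [-0.05,0,0],"rot": [0,0,0],"gripper": 0.5},
    {"offset": [-0.1,0,0],"rot": [0,0,0],"gripper": 0.5},
    {"offset": [-0.15,0,0],"rot": [0,0,0],"gripper": 0.5}
  ]
}}

```text
time_s: 7.4
eef_pos: [527.3, 68.0, 199.9]
ee_rot: [-0.0, 0.784, 0.621, 0.0]
force: [-0.1, 2.4, -3.4]
grip_width: 0.264
grip_force: 98.8
```

```bash
python3 -c "
from tr import *
gap()
goal((525.9,71.1,200,-13.2))"
```

```text
tray 118 [-66.89  47.54   6.33] [64.85 60.13 39.08] [-46.61  55.56  26.28] [ 0.   55.46]
heel 242 [-42.48  51.5   10.02] [43.42 67.62 37.64] [-1.83 62.12 24.37] [ 0.01 61.92]
t 7.45 pos [527.32  67.93 199.88] yaw -13.260312291137652 tilt [ 0. -0. -1.] F [-0.23  1.04 -3.36] T [ 0.25 -0.01 -0.  ] w 0.259971790146001 gf 98.81036639213562
(525.9, 71.1, 200) off [ 0.28 -0.21 -0.01] rot [-0.   -0.   -0.06]
```

Emit:
{"name": "step_arm", "arguments": {
  "plan": [
    {"offset": [0,0,-0.3],"rot": [0,0,0],"gripper": 0.5},
    {"offset": [0,0,-0.6],"rot": [0,0,0],"gripper": 0.5},
    {"offset": [0,0,-0.8],"rot": [0,0,0],"gripper": 0.5},
    {"offset": [0,0,-1.0],"rot": [0,0,0],"gripper": 0.5},
    {"offset": [0,0,-1.2],"rot": [0,0,0],"gripper": 0.5},
    {"offset": [0,0,-1.5],"rot": [0,0,0],"gripper": 0.5},
    {"offset": [0,0,-2],"rot": [0,0,0],"gripper": 0.5},
    {"offset": [0,0,-2.5],"rot": [0,0,0],"gripper": 0.5},
    {"offset": [0,0,-2.8],"rot": [0,0,0],"gripper": 0.5},
    {"offset": [0,0,-3],"rot": [0,0,0],"gripper": 0.5},
    {"offset": [0,0,-3],"rot": [0,0,0],"gripper": 0.5}
  ]
}}

```text
time_s: 8.55
eef_pos: [527.4, 68.0, 230.2]
ee_rot: [0.0, 0.784, 0.621, 0.0]
force: [-0.6, -0.2, -6.2]
grip_width: 0.265
grip_force: 98.5
```

```bash
python3 -c "
from tr import *
c=gap(zb=20)
im=cv2.resize(c['color'][150:300,200:350,::-1],None,fx=4,fy=4,interpolation=2);cv2.imwrite('pics/c2.png',im)
goal((525.9,71.1,200,-13.2))"
```

```text
tray 125 [-66.77  46.16   6.55] [63.77 60.92 39.71] [-47.15  55.76  28.01] [ 0.   55.44]
heel 205 [-43.91  52.27  11.2 ] [43.62 66.68 37.86] [-2.28 62.09 27.39] [ 0.02 61.73]
t 8.6 pos [527.32  67.97 229.92] yaw -13.262155756876552 tilt [ 0.  0. -1.] F [ 0.04  0.13 -5.69] T [-0.06  0.01  0.03] w 0.26906639586935943 gf 98.44957709312439
(525.9, 71.1, 200) off [ 0.27 -0.21  2.99] rot [ 0.   -0.   -0.06]
```

View pics/c2.png

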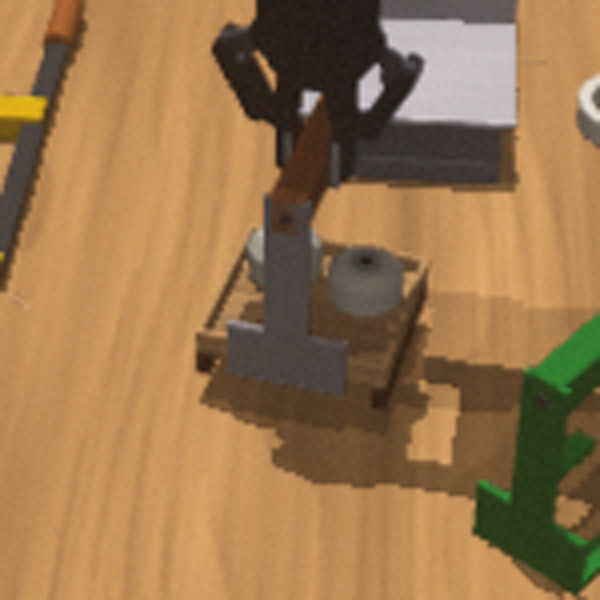

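Emit:
{"name": "step_arm", "arguments": {
  "plan": [
    {"offset": [0,0,-0.4],"rot": [0,0,0],"gripper": 0.5},
    {"offset": [0,0,-1.2],"rot": [0,0,0],"gripper": 0.5},
    {"offset": [0,0,-2.3],"rot": [0,0,0],"gripper": 0.5},
    {"offset": [0,0,-3.6],"rot": [0,0,0],"gripper": 0.5},
    {"offset": [0,0,-5],"rot": [0,0,0],"gripper": 0.5},
    {"offset": [0,0,-6.4],"rot": [0,0,0],"gripper": 0.5},
    {"offset": [0,0,-7.6],"rot": [0,0,0],"gripper": 0.5},
    {"offset": [0,0,-8.5],"rot": [0,0,0],"gripper": 0.5},
    {"offset": [0,0,-9],"rot": [0,0,0],"gripper": 0.5},
    {"offset": [0,0,-9],"rot": [0,0,0],"gripper": 0.5}
  ]
}}

```text
time_s: 9.6
eef_pos: [527.4, 68.0, 320.4]
ee_rot: [0.0, 0.784, 0.621, 0.0]
force: [0.3, -0.1, -7.1]
grip_width: 0.268
grip_force: 98.7
```

```bash
python3 -c "
from tr import *
goal((496.5,-76,320,-7),(465.8,-219.7,320,-1.44))"
```

```text
t 9.6 pos [527.44  67.97 320.44] yaw -13.2629597256891 tilt [ 0.  0. -1.] F [ 0.3  -0.1  -7.14] T [-0.06 -0.02  0.03] w 0.2677666926529064 gf 98.65524530410767
(496.5, -76, 320) off [-14.72   0.29   0.04] rot [ 0.05 -0.   -6.26]
(465.8, -219.7, 320) off [-29.41   0.6    0.04] rot [  0.05  -0.   -11.82]
```

Emit:
{"name": "step_arm", "arguments": {
  "plan": [
    {"offset": [-0.3,0,0],"rot": [0,0,0],"gripper": 0.5},
    {"offset": [-0.9,0,0],"rot": [0,0,0],"gripper": 0.5},
    {"offset": [-1.8,0,0],"rot": [0,0,0],"gripper": 0.5},
    {"offset": [-3,0.1,0],"rot": [0,0,0],"gripper": 0.5},
    {"offset": [-4.4,0.1,0],"rot": [0,0,0],"gripper": 0.5},
    {"offset": [-5.9,0.1,0],"rot": [0,0,0],"gripper": 0.5},
    {"offset": [-7.4,0.15,0],"rot": [0,0,0],"gripper": 0.5},
    {"offset": [-8.9,0.2,0],"rot": [0,0,0],"gripper": 0.5},
    {"offset": [-10.4,0.2,0],"rot": [0,0,0],"gripper": 0.5},
    {"offset": [-11.9,0.25,0],"rot": [0,0,0],"gripper": 0.5},
    {"offset": [-13.4,0.3,0],"rot": [0,0,0],"gripper": 0.5},
    {"offset": [-14.9,0.3,0],"rot": [0,0,0],"gripper": 0.5}
  ]
}}

```text
time_s: 10.8
eef_pos: [495.5, -79.3, 320.0]
ee_rot: [0.0, 0.784, 0.62, -0.0]
force: [0.9, -0.1, -6.1]
grip_width: 0.266
grip_force: 98.5
```

Emit:
{"name": "step_arm", "arguments": {
  "plan": [
    {"offset": [-1.5,0,0],"rot": [0,0,-0.4],"gripper": 0.5},
    {"offset": [-3,0,0],"rot": [0,0,-1.2],"gripper": 0.5},
    {"offset": [-4.5,0.1,0],"rot": [0,0,-2.2],"gripper": 0.5},
    {"offset": [-6,0.1,0],"rot": [0,0,-3.4],"gripper": 0.5},
    {"offset": [-7.5,0.15,0],"rot": [0,0,-4.7],"gripper": 0.5},
    {"offset": [-9,0.2,0],"rot": [0,0,-6],"gripper": 0.5},
    {"offset": [-10.4,0.2,0],"rot": [0,0,-7.4],"gripper": 0.5},
    {"offset": [-11.7,0.2,0],"rot": [0,0,-8.7],"gripper": 0.5},
    {"offset": [-12.8,0.3,0],"rot": [0,0,-9.9],"gripper": 0.5},
    {"offset": [-13.7,0.3,0],"rot": [0,0,-10.9],"gripper": 0.5},
    {"offset": [-14.3,0.3,0],"rot": [0,0,-11.6],"gripper": 0.5},
    {"offset": [-14.5,0.3,0],"rot": [0,0,-11.8],"gripper": 0.5}
  ]
}}

```text
time_s: 12.0
eef_pos: [465.2, -220.5, 319.9]
ee_rot: [0.0, 0.716, 0.698, -0.0]
force: [0.3, -0.1, -6.8]
grip_width: 0.267
grip_force: 98.6
```

```bash
cat > sc.py <<'E'
from h import *
def look(zb,n=None):
    "side cam, scale frame: tray face/heel (tray underside at zb), pan edges"
    c=cam('side');w=cloud(c);z=w[...,2]
    a=np.radians(-1.44);X=np.array([np.cos(a),np.sin(a)]);Y=np.array([-np.sin(a),np.cos(a)])
    l=w[...,:2]-np.array([465.9,-216.7]);lx=l@X;ly=l@Y
    def st(nm,m):
        p=np.c_[lx[m],ly[m],z[m]]
        if len(p)<5: print(nm,len(p));return
        print(nm,len(p),'1-99%',np.percentile(p,1,0),np.percentile(p,99,0),'med',np.median(p,0),'slope',np.polyfit(p[:,0],p[:,1],1))
    st('trayface',(abs(lx)<80)&(abs(lx)>44)&(abs(ly-60)<14)&(z>zb+18)&(z<zb+34))
    st('heelplate',(abs(lx)<50)&(abs(ly-66)<14)&(z>zb+14)&(z<zb+50))
    st('rimtop',(abs(lx)<80)&(abs(ly)<75)&(abs(z-zb-36)<4))
    st('panfront',(abs(lx)<100)&(abs(ly-76)<8)&(z>35)&(z<58))
    st('pantop',(abs(lx)<100)&(ly>66)&(ly<75)&(z>30)&(z<66))
    if n: save(c,n,(230,90,380,240,4))
    return c
E
python3 -c "
from sc import *
look(114,'c3')
goal((465.8,-219.7,320,-1.44))"
```

```text
trayface 66 1-99% [-68.63  47.28 132.61] [ 59.34  61.64 147.69] med [-46.29  55.73 141.05] slope [-0.   55.58]
heelplate 310 1-99% [-47.5   52.61 128.32] [ 47.31  67.24 163.4 ] med [ -1.68  61.27 145.6 ] slope [-0.01 60.94]
rimtop 220 1-99% [-67.98 -65.92 146.22] [ 60.97  66.45 153.78] med [-14.86  19.17 150.02] slope [ 0.04 19.85]
panfront 30 1-99% [-69.95  69.03  54.07] [77.21 73.93 57.9 ] med [-0.14 71.44 56.83] slope [ 0.   71.39]
pantop 116 1-99% [-83.04  66.17  54.17] [80.5  74.98 63.74] med [-3.09 70.41 59.7 ] slope [ 0.01 70.49]
t 12.05 pos [ 465.33 -220.31  319.87] yaw -1.5051209757773734 tilt [-0. -0. -1.] F [-0.39  0.24 -5.9 ] T [-0.1   0.04  0.02] w 0.2642196251561735 gf 98.53549718856812
(465.8, -219.7, 320) off [ 0.06  0.04 -0.01] rot [-0.    0.   -0.07]
```

View pics/c3.png

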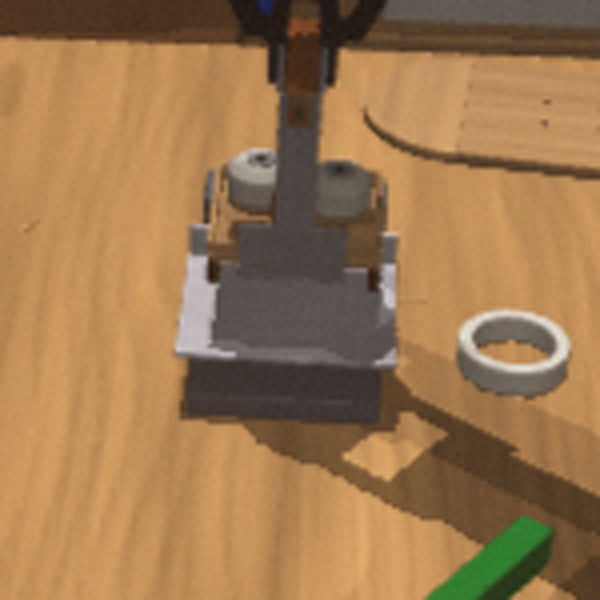

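Emit:
{"name": "step_arm", "arguments": {
  "plan": [
    {"offset": [0.05,0.1,0.4],"rot": [0,0,0],"gripper": 0.5},
    {"offset": [0.1,0.2,1.1],"rot": [0,0,0],"gripper": 0.5},
    {"offset": [0.1,0.25,2],"rot": [0,0,0],"gripper": 0.5},
    {"offset": [0.1,0.25,2.9],"rot": [0,0,0],"gripper": 0.5},
    {"offset": [0.1,0.25,3.7],"rot": [0,0,0],"gripper": 0.5},
    {"offset": [0.1,0.25,4.3],"rot": [0,0,0],"gripper": 0.5},
    {"offset": [0.1,0.25,4.6],"rot": [0,0,0],"gripper": 0.5},
    {"offset": [0.1,0.25,4.6],"rot": [0,0,0],"gripper": 0.5},
    {"offset": [0.1,0.25,4.6],"rot": [0,0,0],"gripper": 0.5}
  ]
}}

```text
time_s: 12.95
eef_pos: [468.3, -218.7, 274.2]
ee_rot: [0.0, 0.716, 0.698, 0.0]
force: [-0.9, 0.4, -5.4]
grip_width: 0.272
grip_force: 98.5
```

```bash
python3 -c "
from sc import *
look(68)
goal((465.8,-219.7,249,-1.44))"
```

```text
trayface 58 1-99% [-65.86  51.29  86.4 ] [ 61.44  61.79 101.75] med [-46.29  56.81  95.21] slope [ 0.01 56.94]
heelplate 299 1-99% [-47.45  53.29  82.38] [ 49.07  68.52 117.52] med [ 0.99 62.97 98.82] slope [-0.   62.53]
rimtop 208 1-99% [-65.27 -60.18 100.07] [ 63.45  67.35 107.81] med [-16.32  26.03 104.14] slope [ 0.04 22.66]
panfront 31 1-99% [-79.92  68.3   53.78] [75.37 74.64 57.95] med [-1.66 71.35 56.62] slope [ 0.   71.23]
pantop 121 1-99% [-83.1   66.24  53.43] [80.49 74.52 64.48] med [-4.53 70.58 59.72] slope [ 0.   70.46]
t 13.0 pos [ 468.35 -218.74  274.26] yaw -1.466275758568571 tilt [-0.  0. -1.] F [-0.58  0.6  -5.91] T [-0.11  0.02  0.  ] w 0.26913931627025367 gf 98.50538492202759
(465.8, -219.7, 249) off [-0.1  -0.25  2.53] rot [ 0.03  0.03 -0.03]
```

Emit:
{"name": "step_arm", "arguments": {
  "plan": [
    {"offset": [0,0,0.2],"rot": [0,0,0],"gripper": 0.5},
    {"offset": [0,0,0.4],"rot": [0,0,0],"gripper": 0.5},
    {"offset": [0,0,0.6],"rot": [0,0,0],"gripper": 0.5},
    {"offset": [0,0,0.75],"rot": [0,0,0],"gripper": 0.5},
    {"offset": [0,0,0.9],"rot": [0,0,0],"gripper": 0.5},
    {"offset": [0,0,1.05],"rot": [0,0,0],"gripper": 0.5},
    {"offset": [0,0,1.2],"rot": [0,0,0],"gripper": 0.5},
    {"offset": [0,0,1.35],"rot": [0,0,0],"gripper": 0.5},
    {"offset": [0,0,1.5],"rot": [0,0,0],"gripper": 0.5},
    {"offset": [0,0,1.65],"rot": [0,0,0],"gripper": 0.5},
    {"offset": [0,0,1.8],"rot": [0,0,0],"gripper": 0.5},
    {"offset": [0,0,1.9],"rot": [0,0,0],"gripper": 0.5}
  ]
}}

```text
time_s: 14.2
eef_pos: [468.3, -218.7, 254.9]
ee_rot: [0.0, 0.716, 0.698, 0.0]
force: [-0.2, 1.5, -1.8]
grip_width: 0.263
grip_force: 99.0
```

Emit:
{"name": "step_arm", "arguments": {
  "plan": [
    {"offset": [0,0,0.1],"rot": [0,0,0],"gripper": 0.5},
    {"offset": [0,0,0.2],"rot": [0,0,0],"gripper": 0.5},
    {"offset": [0,0,0.3],"rot": [0,0,0],"gripper": 0.5},
    {"offset": [0,0,0.4],"rot": [0,0,0],"gripper": 0.5},
    {"offset": [0,0,0.5],"rot": [0,0,0],"gripper": 0.5},
    {"offset": [0,0,0.5],"rot": [0,0,0],"gripper": 0.5},
    {"offset": [0,0,0.5],"rot": [0,0,0],"gripper": 0.5}
  ]
}}

```text
time_s: 14.9
eef_pos: [468.2, -218.7, 249.9]
ee_rot: [-0.0, 0.716, 0.698, -0.0]
force: [-0.1, -0.4, -2.8]
grip_width: 0.267
grip_force: 99.1
```

```bash
python3 -c "
from sc import *
look(48)
for i in range(3): cam('side')
goal((465.8,-219.7,249,-1.44))"
```

```text
trayface 50 1-99% [-64.54  53.27  66.84] [60.82 62.17 81.43] med [-45.74  57.71  74.39] slope [ 0.   57.87]
heelplate 300 1-99% [-48.5   55.69  62.59] [48.72 69.44 97.72] med [-0.35 62.58 81.29] slope [ 0.  62.7]
rimtop 179 1-99% [-63.51 -58.43  80.25] [63.76 68.1  87.87] med [ 2.87 54.16 84.56] slope [-0.11 27.88]
panfront 104 1-99% [-84.12  68.3   45.23] [81.08 78.41 53.82] med [-8.19 71.61 49.76] slope [-0.   72.24]
pantop 123 1-99% [-81.52  66.14  45.24] [81.03 74.8  63.79] med [ 1.1  70.72 49.8 ] slope [-0.01 70.26]
t 15.1 pos [ 468.26 -218.65  249.91] yaw -1.4630126662463567 tilt [-0. -0. -1.] F [-0.38 -1.11 -2.77] T [-0.03  0.08 -0.02] w 0.26286307238885553 gf 99.05817747116089
(465.8, -219.7, 249) off [-0.11 -0.24  0.09] rot [-0.    0.   -0.02]
```

Emit:
{"name": "step_arm", "arguments": {
  "plan": [
    {"offset": [-0.1,0,0],"rot": [0,0,0],"gripper": 0.5},
    {"offset": [-0.2,0,0],"rot": [0,0,0],"gripper": 0.5},
    {"offset": [-0.3,0,0],"rot": [0,0,0],"gripper": 0.5},
    {"offset": [-0.4,0,0],"rot": [0,0,0],"gripper": 0.5},
    {"offset": [-0.5,0,0],"rot": [0,0,0],"gripper": 0.5},
    {"offset": [-0.6,0,0],"rot": [0,0,0],"gripper": 0.5}
  ]
}}

```text
time_s: 15.7
eef_pos: [468.1, -224.7, 249.9]
ee_rot: [-0.0, 0.716, 0.698, 0.0]
force: [-0.2, 1.6, -3.4]
grip_width: 0.269
grip_force: 99.0
```

Emit:
{"name": "step_arm", "arguments": {
  "plan": [
    {"offset": [-0.05,0,0],"rot": [0,0,0],"gripper": 0.5},
    {"offset": [-0.1,0,0],"rot": [0,0,0],"gripper": 0.5}
  ]
}}

```text
time_s: 15.9
eef_pos: [468.1, -225.7, 249.9]
ee_rot: [0.0, 0.716, 0.698, 0.0]
force: [-0.7, 1.6, -1.4]
grip_width: 0.264
grip_force: 99.0
```

```bash
python3 -c "
from sc import *
c=look(48)
goal((465.8,-219.7,249,-1.44))"
```

```text
trayface 44 1-99% [-64.5   46.63  66.3 ] [61.42 57.14 81.53] med [-46.14  50.45  75.77] slope [ 0.01 51.02]
heelplate 251 1-99% [-42.98  52.35  62.79] [47.49 62.16 97.41] med [ 2.7  56.54 80.27] slope [ 0.   56.74]
rimtop 169 1-99% [-63.53 -68.84  80.11] [63.62 62.21 87.88] med [ 0.15 36.84 84.85] slope [-0.06 19.13]
panfront 108 1-99% [-84.22  68.1   43.62] [80.63 77.51 53.95] med [-1.89 71.81 49.85] slope [-0.  71.9]
pantop 121 1-99% [-84.4   66.43  43.66] [80.83 74.88 53.46] med [-1.8  70.71 49.78] slope [-0.   70.72]
t 15.95 pos [ 468.06 -225.72  249.89] yaw -1.464135580589442 tilt [-0. -0. -1.] F [ 0.07  1.73 -2.54] T [0.35 0.09 0.01] w 0.263939296372979 gf 99.04230952262878
(465.8, -219.7, 249) off [ 0.6  -0.24  0.09] rot [-0.    0.   -0.02]
```

Emit:
{"name": "step_arm", "arguments": {
  "plan": [
    {"offset": [-0.05,0,0],"rot": [0,0,0],"gripper": 0.5},
    {"offset": [-0.1,0,0],"rot": [0,0,0],"gripper": 0.5}
  ]
}}

```text
time_s: 16.15
eef_pos: [468.1, -226.7, 249.9]
ee_rot: [-0.0, 0.716, 0.698, 0.0]
force: [-0.0, 2.4, -2.8]
grip_width: 0.268
grip_force: 99.0
```

Emit:
{"name": "step_arm", "arguments": {
  "plan": [
    {"offset": [-0.05,0,0],"rot": [0,0,0],"gripper": 0.5},
    {"offset": [-0.1,0,0],"rot": [0,0,0],"gripper": 0.5}
  ]
}}

```text
time_s: 16.35
eef_pos: [468.0, -227.7, 249.9]
ee_rot: [0.0, 0.716, 0.698, 0.0]
force: [-0.6, 2.0, -3.7]
grip_width: 0.266
grip_force: 99.0
```

Emit:
{"name": "step_arm", "arguments": {
  "plan": [
    {"offset": [-0.05,0,0],"rot": [0,0,0],"gripper": 0.5},
    {"offset": [-0.1,0,0],"rot": [0,0,0],"gripper": 0.5}
  ]
}}

```text
time_s: 16.55
eef_pos: [468.0, -228.7, 249.9]
ee_rot: [-0.0, 0.716, 0.698, -0.0]
force: [0.2, 2.3, -3.5]
grip_width: 0.265
grip_force: 99.0
```

Emit:
{"name": "step_arm", "arguments": {
  "plan": [
    {"offset": [-0.05,0,0],"rot": [0,0,0],"gripper": 0.5},
    {"offset": [-0.1,0,0],"rot": [0,0,0],"gripper": 0.5}
  ]
}}

```text
time_s: 16.75
eef_pos: [468.0, -229.4, 249.8]
ee_rot: [-0.0, 0.716, 0.698, 0.0]
force: [1.1, 4.2, -2.7]
grip_width: 0.264
grip_force: 99.0
```

Emit:
{"name": "step_arm", "arguments": {
  "plan": [
    {"offset": [-0.05,0,0],"rot": [0,0,0],"gripper": 0.5},
    {"offset": [-0.05,0,0],"rot": [0,0,0],"gripper": 0.5}
  ]
}}

```text
time_s: 16.95
eef_pos: [468.0, -229.7, 249.8]
ee_rot: [-0.0, 0.716, 0.698, 0.001]
force: [1.1, 5.5, -3.8]
grip_width: 0.269
grip_force: 99.0
```

```bash
python3 -c "
from sc import *
c=look(48,'c4')
goal((465.8,-219.7,249,-1.44))"
```

```text
trayface 34 1-99% [-64.41  46.01  68.24] [61.66 51.66 81.4 ] med [47.8  48.05 74.11] slope [ 0.   48.11]
heelplate 174 1-99% [-38.73  52.09  63.12] [40.09 59.62 97.92] med [ 1.48 54.31 82.5 ] slope [ 0.01 54.74]
rimtop 168 1-99% [-63.45 -72.26  80.22] [63.62 58.37 87.88] med [12.37 43.15 84.86] slope [-0.06 15.95]
panfront 101 1-99% [-81.61  68.03  44.  ] [81.09 76.41 54.91] med [-4.86 71.41 50.  ] slope [-0.   71.72]
pantop 123 1-99% [-84.38  66.09  43.59] [81.07 74.63 54.77] med [-2.   70.34 50.13] slope [-0.   70.17]
t 17.0 pos [ 468.03 -229.71  249.75] yaw -1.4848798655793871 tilt [ 0.  0. -1.] F [ 0.99  4.85 -2.98] T [ 1.29 -0.34 -0.2 ] w 0.26438429375792666 gf 98.97982835769653
(465.8, -219.7, 249) off [ 0.99 -0.25  0.08] rot [ 0.01 -0.08 -0.04]
```

View pics/c4.png

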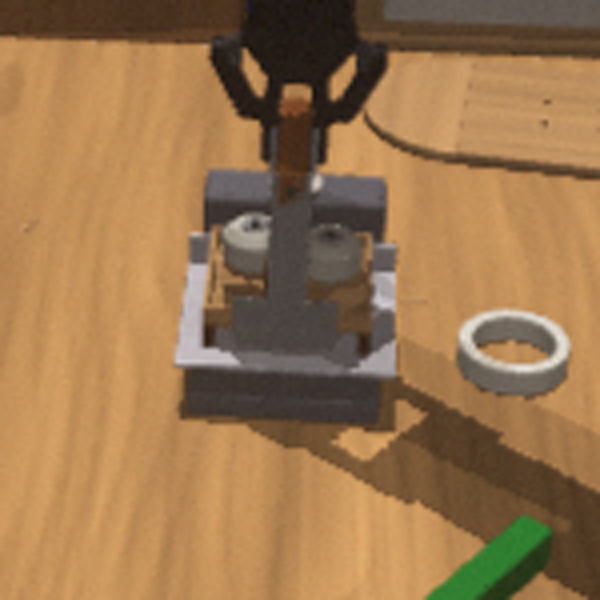

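Emit:
{"name": "step_arm", "arguments": {
  "plan": [
    {"offset": [-0.05,0,0],"rot": [0,0,0],"gripper": 0.5},
    {"offset": [-0.05,0,0],"rot": [0,0,0],"gripper": 0.5},
    {"offset": [-0.05,0,0],"rot": [0,0,0],"gripper": 0.5}
  ]
}}

```text
time_s: 17.3
eef_pos: [468.1, -230.0, 249.7]
ee_rot: [-0.001, 0.716, 0.698, 0.001]
force: [1.1, 5.5, -3.2]
grip_width: 0.269
grip_force: 99.0
```

Emit:
{"name": "step_arm", "arguments": {
  "plan": [
    {"offset": [0.05,0,0],"rot": [0,0,0],"gripper": 0.5},
    {"offset": [0.15,0,0],"rot": [0,0,0],"gripper": 0.5},
    {"offset": [0.3,0,0],"rot": [0,0,0],"gripper": 0.5},
    {"offset": [0.5,0,0],"rot": [0,0,0],"gripper": 0.5},
    {"offset": [0.7,0,0],"rot": [0,0,0],"gripper": 0.5},
    {"offset": [1,0,0],"rot": [0,0,0],"gripper": 0.5},
    {"offset": [1,0,0],"rot": [0,0,0],"gripper": 0.5}
  ]
}}

```text
time_s: 18.0
eef_pos: [468.2, -220.4, 250.0]
ee_rot: [0.0, 0.716, 0.698, -0.0]
force: [-0.1, -0.2, -3.1]
grip_width: 0.267
grip_force: 99.0
```

```bash
python3 -c "
from sc import *
c=look(48)
goal((465.8,-219.7,249,-1.44))"
```

```text
trayface 32 1-99% [-64.57  46.18  66.79] [61.75 53.22 81.44] med [-47.46  48.47  75.02] slope [-0.01 48.64]
heelplate 273 1-99% [-38.88  55.65  62.32] [39.71 67.96 97.35] med [ 0.24 61.53 80.44] slope [-0.   61.58]
rimtop 190 1-99% [-63.61 -72.18  80.08] [63.63 66.02 87.9 ] med [ 3.   41.51 84.62] slope [-0.09 20.47]
panfront 109 1-99% [-81.7   68.07  44.81] [80.79 75.56 55.39] med [-10.97  71.49  49.59] slope [-0.   71.69]
pantop 126 1-99% [-81.63  66.    44.85] [81.13 74.64 64.53] med [-1.9  70.61 49.7 ] slope [-0.   70.35]
t 18.05 pos [ 468.22 -220.53  249.94] yaw -1.4447181230565889 tilt [-0.  0. -1.] F [ 0.15 -0.09 -2.39] T [-0.08  0.    0.05] w 0.2671377619402571 gf 98.96179676055908
(465.8, -219.7, 249) off [ 0.08 -0.24  0.09] rot [ 0.    0.01 -0.  ]
```

Emit:
{"name": "step_arm", "arguments": {
  "plan": [
    {"offset": [0.4,0,0],"rot": [0,0,0],"gripper": 0.5},
    {"offset": [1.2,0,0],"rot": [0,0,0],"gripper": 0.5},
    {"offset": [2.4,0,0],"rot": [0,0,0],"gripper": 0.5},
    {"offset": [3.8,0,0],"rot": [0,0,0],"gripper": 0.5},
    {"offset": [5.4,0,0],"rot": [0,0,0],"gripper": 0.5},
    {"offset": [7,0,0],"rot": [0,0,0],"gripper": 0.5},
    {"offset": [8.6,0,0],"rot": [0,0,0],"gripper": 0.5},
    {"offset": [10.2,0,0],"rot": [0,0,0],"gripper": 0.5},
    {"offset": [11.8,0,0],"rot": [0,0,0],"gripper": 0.5},
    {"offset": [13.4,0,0],"rot": [0,0,0],"gripper": 0.5},
    {"offset": [15,0,0],"rot": [0,0,0],"gripper": 0.5},
    {"offset": [17,0,0],"rot": [0,0,0],"gripper": 0.5}
  ]
}}

```text
time_s: 19.25
eef_pos: [472.4, -49.3, 250.0]
ee_rot: [0.0, 0.716, 0.698, 0.0]
force: [0.8, -0.3, -2.7]
grip_width: 0.264
grip_force: 99.0
```

Emit:
{"name": "step_arm", "arguments": {
  "plan": [
    {"offset": [2.5,0.3,0],"rot": [0,0,0],"gripper": 0.5},
    {"offset": [5,0.8,0.5],"rot": [0,0,0],"gripper": 0.5},
    {"offset": [7.5,1.4,1.5],"rot": [0,0,0],"gripper": 0.5},
    {"offset": [9.5,2,2.8],"rot": [0,0,0],"gripper": 0.5},
    {"offset": [11,2.6,3.8],"rot": [0,0,0],"gripper": 0.5},
    {"offset": [11.5,3,4.5],"rot": [0,0,0],"gripper": 0.5},
    {"offset": [11.5,3,4.7],"rot": [0,0,0],"gripper": 0.5},
    {"offset": [11.5,3,4.7],"rot": [0,0,0],"gripper": 0.5},
    {"offset": [11.5,3,4.7],"rot": [0,0,0],"gripper": 0.5}
  ]
}}

```text
time_s: 20.15
eef_pos: [505.5, 63.0, 203.4]
ee_rot: [0.0, 0.716, 0.698, 0.0]
force: [0.8, 0.5, -3.0]
grip_width: 0.265
grip_force: 99.0
```

```bash
python3 -c "
from sc import *
c=cam('side');save(c,'c5',(200,90,350,240,4))
goal((500,60,196,-1.44))"
```

```text
t 20.2 pos [505.51  62.94 203.42] yaw -1.5143209462339513 tilt [-0.  0. -1.] F [ 0.2   0.22 -2.84] T [-0.06 -0.   -0.02] w 0.2682275733369838 gf 98.96563768386841
(500, 60, 196) off [-0.31 -0.54  0.74] rot [ 0.05  0.01 -0.07]
```

View pics/c5.png

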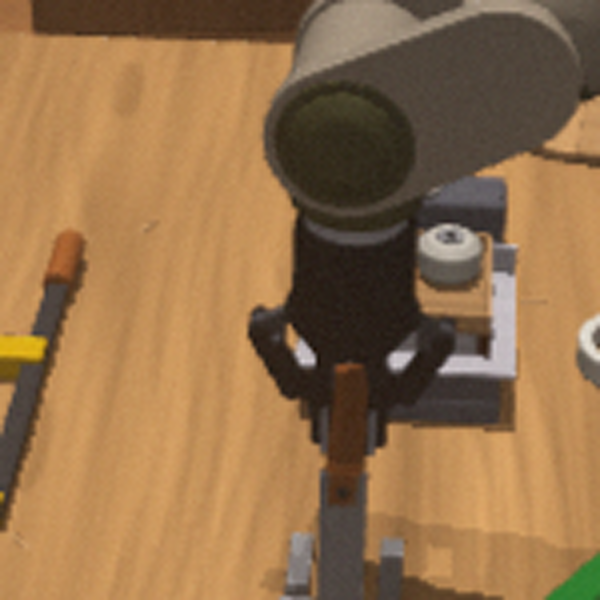

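Fork upright (px ~345,540), tray stays on the pan (px ~450,300). Lower gently to the bench.

Emit:
{"name": "step_arm", "arguments": {
  "plan": [
    {"offset": [0,0,0.2],"rot": [0,0,0],"gripper": 0.5},
    {"offset": [0,0,0.4],"rot": [0,0,0],"gripper": 0.5},
    {"offset": [0,0,0.55],"rot": [0,0,0],"gripper": 0.5},
    {"offset": [0,0,0.65],"rot": [0,0,0],"gripper": 0.5},
    {"offset": [0,0,0.7],"rot": [0,0,0],"gripper": 0.5},
    {"offset": [0,0,0.7],"rot": [0,0,0],"gripper": 0.5}
  ]
}}

```text
time_s: 20.8
eef_pos: [505.5, 63.5, 196.0]
ee_rot: [0.0, 0.716, 0.698, 0.0]
force: [-0.4, 0.7, -0.2]
grip_width: 0.264
grip_force: 99.5
```

Emit:
{"name": "step_arm", "arguments": {
  "plan": [
    {"offset": [0,0,0.04],"rot": [0,0,0],"gripper": 0.5},
    {"offset": [0,0,0.07],"rot": [0,0,0],"gripper": 0.5}
  ]
}}

```text
time_s: 21.0
eef_pos: [505.7, 63.3, 195.9]
ee_rot: [0.0, 0.716, 0.698, 0.0]
force: [-1.6, -3.2, 8.3]
grip_width: 0.261
grip_force: 100.6
```

Emit:
{"name": "step_arm", "arguments": {
  "plan": [
    {"offset": [0,0,-0.04],"rot": [0,0,0],"gripper": 2.2},
    {"offset": [0,0,-0.04],"rot": [0,0,0],"gripper": 2.4},
    {"offset": [0,0,-0.04],"rot": [0,0,0],"gripper": 2.7},
    {"offset": [0,0,-0.04],"rot": [0,0,0],"gripper": 3.2},
    {"offset": [0,0,-0.04],"rot": [0,0,0],"gripper": 4},
    {"offset": [0,0,-0.04],"rot": [0,0,0],"gripper": 5},
    {"offset": [0,0,-0.04],"rot": [0,0,0],"gripper": 6},
    {"offset": [0,0,-0.04],"rot": [0,0,0],"gripper": 6},
    {"offset": [0,0,-0.04],"rot": [0,0,0],"gripper": 6}
  ],
  "squeeze": 20
}}

```text
time_s: 21.9
eef_pos: [505.5, 63.5, 195.6]
ee_rot: [-0.0, 0.716, 0.698, 0.0]
force: [-0.2, 0.3, 0.0]
grip_width: 0.703
grip_force: 0.0
```

Emit:
{"name": "step_arm", "arguments": {
  "plan": [
    {"offset": [0,0,-1],"rot": [0,0,0],"gripper": 6},
    {"offset": [0,0,-3],"rot": [0,0,0],"gripper": 6},
    {"offset": [0,0,-6],"rot": [0,0,0],"gripper": 6},
    {"offset": [0,0,-9],"rot": [0,0,0],"gripper": 6},
    {"offset": [0,0,-12],"rot": [0,0,0],"gripper": 6},
    {"offset": [4,-4,-13],"rot": [0,0,0],"gripper": 6},
    {"offset": [8,-8,-13],"rot": [0,0,0],"gripper": 6},
    {"offset": [11,-12,-13],"rot": [0,0,0],"gripper": 6},
    {"offset": [14,-15,-13],"rot": [0,0,0],"gripper": 6},
    {"offset": [16,-17,-13],"rot": [0,0,0],"gripper": 6},
    {"offset": [16,-17,-13],"rot": [0,0,0],"gripper": 6},
    {"offset": [16,-17,-13],"rot": [0,0,0],"gripper": 6}
  ]
}}

```text
time_s: 23.1
eef_pos: [339.5, 228.0, 326.3]
ee_rot: [0.0, 0.716, 0.699, 0.001]
force: [-0.6, -0.5, -0.1]
grip_width: 0.701
grip_force: 0.0
```

```bash
python3 - <<'E'
from sc import *
a=look(48)
b=cam('top');w=cloud(b);z=w[...,2];v,u=np.mgrid[:420,:560]
A=cv2.resize(a['color'][110:290,215:365,::-1],None,fx=2.6,fy=2.6,interpolation=2)
B=cv2.resize(b['color'][170:310,240:450,::-1],None,fx=1.9,fy=1.9,interpolation=2)
im=np.zeros((480,800,3),np.uint8);im[:A.shape[0],:A.shape[1]]=A;im[:B.shape[0],395:395+B.shape[1]]=B
cv2.imwrite('pics/c6.png',im)
m=(u>345)&(u<420)&(v>200)&(v<290)&(z>80)&(z<92)&(w[...,1]>-284)
print('rim',m.sum(),cv2.minAreaRect(w[m][:,:2].astype(np.float32)))
m=(u>330)&(u<425)&(v>200)&(v<290)&(z>42)&(z<56)&(w[...,1]>-290);print('pan',m.sum(),cv2.minAreaRect(w[m][:,:2].astype(np.float32)),np.median(z[m]))
m=(abs(z-153)<8)&(w[...,1]<160)&(w[...,1]>-20)&(abs(w[...,0]-505)<40);print('grip',m.sum(),cv2.minAreaRect(w[m][:,:2].astype(np.float32)) if m.any() else 0)
goal((500,60,196,-1.44))
E
```

```text
trayface 30 1-99% [-64.92  46.33  66.06] [61.5  54.2  81.06] med [-50.4   48.22  73.75] slope [ 0.01 48.71]
heelplate 5 1-99% [-11.74  52.28  74.28] [39.34 54.77 84.24] med [ 6.09 52.74 77.27] slope [-0.02 53.34]
rimtop 207 1-99% [-63.55 -73.91  80.26] [63.91 51.63 87.89] med [-1.4  33.39 84.59] slope [-0.03 14.6 ]
panfront 113 1-99% [-83.91  68.16  44.32] [80.5  77.03 54.43] med [ 1.09 71.19 49.35] slope [-0.  71.6]
pantop 120 1-99% [-84.36  66.31  43.58] [80.37 74.76 54.41] med [-0.27 70.63 49.2 ] slope [ 0.   70.56]
rim 366 ((466.42803955078125, -225.864990234375), (118.8250503540039, 130.125732421875), 88.6221923828125)
pan 1316 ((465.7677001953125, -215.5155029296875), (147.5103302001953, 169.98194885253906), 88.64922332763672) 49.889221331120424
grip 534 ((505.5229797363281, 71.31119537353516), (121.68602752685547, 28.3948917388916), 89.86017608642578)
t 23.2 pos [340.27 227.27 325.86] yaw -1.515686243457651 tilt [-0.  0. -1.] F [ 0.62 -0.13 -0.59] T [-0.02 -0.02 -0.03] w 0.7039910574115028 gf 0.0
(500, 60, 196) off [-16.3  16.4  13. ] rot [ 0.03  0.01 -0.08]
```

View pics/c6.png

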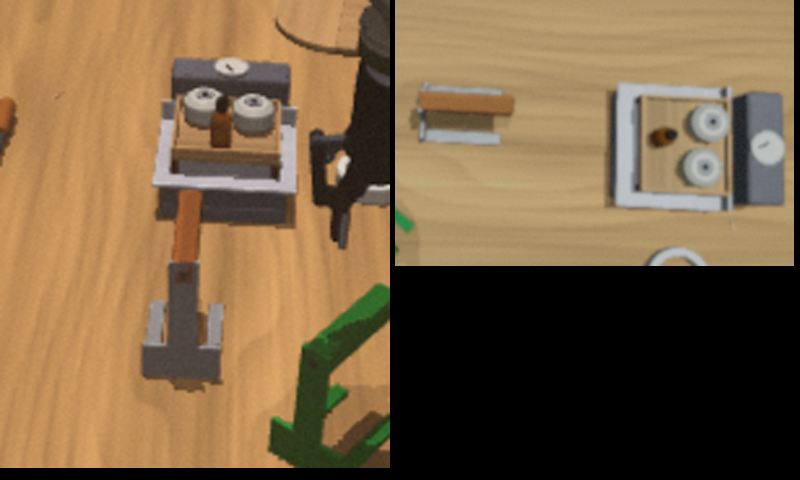

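```bash
python3 -c "
from rig import *
print(finish_job())"
```

```text
the job is handed in; nothing more can be done
None
```

The job is handed in: the tray is on the pan against the upstand, about 1 mm off centre and square within the cameras' accuracy, and the fork stands upright on the bench over 100 mm from the scale; it took about 23 s, and no verdict came back.

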